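# Open the finds case on the jar's side

### The job

A glazed finds case with two doors, each with an upright bar handle, stands on the bench: a tall narrow-necked pottery jar is behind one door and a wide low bowl behind the other. Swing the door in front of the jar wide open, about square to the case or further, and leave it standing there. Leave the other door as it is and the jar standing where it is.

Things in the scene. Friction and masses are not known exactly. Their poses are not given: they have to be found in the camera images.
- jar_center (a point): Terracotta jar, belly 88 mm wide, narrow neck, 130 mm high, standing in the case behind one of its two doors: in the left (+y of the case's frame) or right (-y) half. Point on its axis, half-way up. The other half holds a terracotta bowl, 120 mm wide, 50 mm high.
- case: Fixed case, wooden frame, glass all round: 200 mm deep (x), 416 wide (y), 220 high, partition at y = 0. Origin: centre of its underside; z up, +x to its back. Two doors close its front (-x, towards the robot), each 204 wide, 16 thick, hinged at the case's outer edges. Each has an upright steel bar handle 12 mm thick, 97 to 205 mm high, 30 mm clear of the door, and above 160 mm free on all sides.
- left_door (a joint): Opening of the left (+y) door, rad: 0 shut, growing to 1.9 as it swings to the robot and +y (clockwise from above). Upright hinge line at x = -100, y = 206 mm of the case's frame; bar handle's axis, door shut, at x = -152, y = 46 (it turns with the door). Starts up to 0.08 ajar. 0.6 kg, no latch or spring: moves with 1 N at the handle, stays where left.
- right_door (a joint): Opening of the right (-y) door, rad: 0 shut, growing to 1.9 as it swings to the robot and -y (anticlockwise from above). Upright hinge line at x = -100, y = -206 mm of the case's frame; bar handle's axis, door shut, at x = -152, y = -46 (it turns with the door). Starts up to 0.08 ajar. 0.6 kg, no latch or spring: moves with 1 N at the handle, stays where left.

How it is judged (in metres and radians):
At the end, for the whole second after the job is handed in: The door in front of the jar stands open by more than 1.2 rad (69 degrees) and at rest, the other door is open by less than 0.2 rad (shut or as slightly ajar as it was), and the jar stands upright (within 10 degrees) within 20 mm of where it was (((y of jar_center in the frame of case above 0 m and value of joint left_door above 1.2 rad and value of joint right_door below 0.2 rad) or (y of jar_center in the frame of case below 0 m and value of joint right_door above 1.2 rad and value of joint left_door below 0.2 rad)) and velocity of joint left_door between -0.1 and 0.1 rad/s and velocity of joint right_door between -0.1 and 0.1 rad/s and angle between jar_center's own z axis and vertical below 0.17 rad and distance of jar_center from where it was at the start of the episode below 0.02 m); the robot touches nothing.
It fails at once if the other door is pulled open (past 0.3 rad) ((y of jar_center in the frame of case above 0 m and value of joint right_door above 0.3 rad) or (y of jar_center in the frame of case below 0 m and value of joint left_door above 0.3 rad)).
It fails at once if the jar is knocked over (angle between jar_center's own z axis and vertical above 0.5 rad).
It also fails if it takes over 38 s, if anything falls off the work surface, if the arm or the gripper's body presses on something with over 40 N, if the wrist force passes 120 N, or if a joint passes its speed limit or range.

### The arm

A 7-joint arm with a two-finger parallel gripper is mounted at the origin on the work surface. World frame = base frame: x ahead of the robot, y to its left, z up, the work surface at z = 0. Lengths are in m, angles in degrees, forces in N, time in s.
With the tool pointing down it reaches from about 0.425 to 0.875 m from the base axis. Payload 4.7 kg.
Tool frame: the origin (TCP) lies between the finger pads; the fingertips stand 22 mm ahead of it and the grasp point (between the pads) lies 3 mm ahead of it; z points along the fingers, y is the line along which they close (so a half turn about z gives the same grasp; the last joint's range is limited). The gripper opens to 87 mm and grips with 3 to 60 N. Pads are 19 mm wide; open, the fingers measure 117 mm over their backs; the gripper's body (75 mm by 190 mm) begins 51 mm behind the grasp point.
Start: joints at [73.631, 18.392, -4.016, 83.108, 1.295, 78.541, -3.26], TCP at [0.192, -0.621, 0.207] pointing down, gripper open.
Joint ranges: [-163.93, 163.93], [-17.29, 119.83], [-79.2, 71.16], [3.27, 140.29], [-89.18, 269.18], [5.43, 117.66], [-154.24, 154.24]. Speed limits (degrees/s): [147.25, 147.25, 180, 180, 180, 180, 180].

### API

Orientations are given as [roll, pitch, yaw] about the fixed x, y, z axes, in that order (R = Rz(yaw) Ry(pitch) Rx(roll)).
In Python, from cell import env gives the robot as it stands.
- The arm moves only by the tool drive_tool, never from a script. Its argument "moves" is a list of rows, each a list of 3 entries, a list of its own where there are three numbers: the shift along the tool's x, y, z in mm, then the turn, a rotation vector about the tool's x, y, z in rad, then the closure, from 0 (fully open) to 1 (shut). In form: [[[x, y, z], [wx, wy, wz], jaw], ...]. A call has 1 to 12 rows; each row shifts and turns the commanded pose from where the row before left it, along the tool's axes as they then stand; what a row does not reach is not made up. A row lasts 1/12 s, in which the tool goes at most 41.7 mm and 7.16 degrees, less where a joint would pass 70% of its speed; a pose out of reach is approached as far as the arm can. A call with a gripper value outside its range is refused whole. The fingers move at their own pace and stop on an object; "newtons" is the grip in N (left out, the last holds). Time passes only in rows, so rows that do not move let the fingers close. It gives the time, the measured TCP pose, the force, the opening and the grip force at its end, in the units of the state.
- env.get_obs(): the state, without advancing time (a new reading comes with each control period).
- env.read_camera(name): name is "scene" or "top" or "wrist"; returns (picture, depth): 384x512x3 uint8, blue, green, red; 384x512 float32, m along the optical axis (not along the pixel's ray), 0 where there is no reading.
- env.get_calibration(name): a dict with "fx", "fy", "cx", "cy" (pixels), "T" (4x4, takes a point from camera to world coordinates). Camera axes: x right, y down, z forward; pixel columns grow to the right and rows downward; lengths in m; the calibration is good to about 2 mm. The wrist camera is an equidistant fisheye: a pixel r from the principal point sees the ray r / f radians off the axis. A picture is of the moment at which its call begins: read the wrist's pose just before it. get_calibration takes no time and is no camera call; for the wrist camera it gives the pose at the moment of the call.
- env.sign_off(): hands the job in; it is judged then, once.
The state is a dict: "time_s": time; "qpos": joint angles; "joint_velocities": joint speeds; "effort": joint torques, N m; "tool_pos": TCP position; "tool_rot": TCP orientation; "force": force on the tool from outside, world axes, zero at the start; "wrist_torque": the same for the moment, N m; "grip_width": finger opening in m; "grasp_force": force on a finger pad.
Only numpy, scipy, OpenCV 4.12 (cv2) and the standard library are available. Lean on these libraries where they do the work, as an engineer would, in place of code of your own. Each camera call takes 0.05 s, during which the arm holds its last target. There are 200 camera calls.

## Working session

There is one attempt and no reset: what is moved stays moved. The work goes in short steps, Python scripts to look and compute and a tool call to move; the robot and the scene stay as the last step left them, time stands still between calls to the robot, and variables do not carry over. Pictures are saved under pics/ and viewed, at most 10 in all, crops included, and the job is handed in when it is done.

Besides the shell and the picture viewer there is one more tool, called after ">>>" as name(argument=value, ...) on one line, values as JSON. drive_tool: Moves the arm, as the interface text tells. Its arguments: {"type":"object","properties":{"moves":{"type":"array"},"newtons":{"type":"number"}},"required":["moves"]}

```bash
mkdir -p pics
python3 - <<'E'
from cell import env
import cv2,numpy as np
o=env.get_obs();print(o['tool_pos'],o['tool_rot'],o['time_s'])
ims=[]
for n in('scene','top'):
    p,d=env.read_camera(n);np.save(n+'_d.npy',d);cv2.imwrite(n+'.png',p);cv2.imwrite(f'pics/{n}0.png',p)
    c=env.get_calibration(n);print(n,c['fx'],c['fy'],c['cx'],c['cy'],np.round(c['T'],3).tolist());np.savez(n+'_c.npz',**c)
E
```

```text
[ 0.19173204 -0.62047634  0.20566663] [-1.79891039e+02  7.15976568e-03  1.71786479e+01] 0.0
scene 428.31326247758994 428.31326247758994 258.39057412990724 191.0067748686487 [[0.685, 0.692, -0.229, 0.907], [0.729, -0.647, 0.222, -0.189], [0.006, -0.319, -0.948, 0.955], [0.0, 0.0, 0.0, 1.0]]
top 387.73345071419357 387.73345071419357 254.3444977222372 189.2768844868533 [[-0.022, -0.987, 0.16, 0.612], [-0.999, 0.016, -0.038, 0.022], [0.035, -0.16, -0.986, 0.754], [0.0, 0.0, 0.0, 1.0]]
```

View pics/scene0.png

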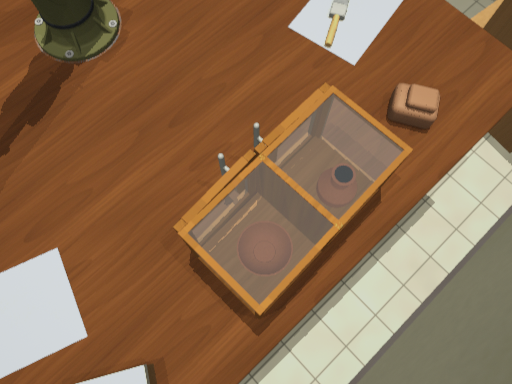

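View pics/top0.png

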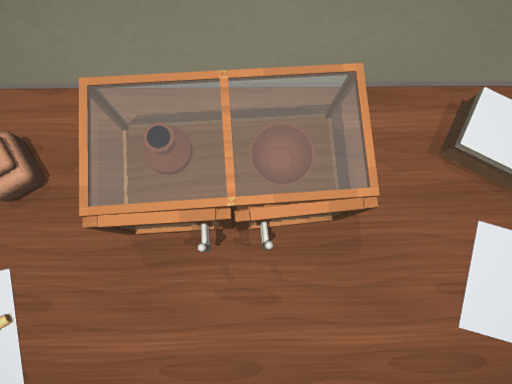

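The top view shows the jar at (165,150) in the left (+y) half and the bowl at (283,153). The tops of the handles are at (202,247) for the left door and (268,245) for the right. The scene view agrees, with the jar on the +y side.

```bash
cat > h.py <<'E'
import numpy as np
def cast(n,uv,z):
    c=np.load(n+'_c.npz');T=c['T']
    r=T[:3,:3]@[(uv[0]-c['cx'])/c['fx'],(uv[1]-c['cy'])/c['fy'],1]
    return T[:3,3]+r*(z-T[2,3])/r[2]
E
python3 - <<'E'
from h import *
for n,pts in (('top',dict(BL=(79,80,.22),BR=(361,66,.22),FLd=(83,214,.22),FRd=(377,196,.22),midF=(231,203,.22),midB=(224,70,.22),hL=(202,247,.205),hR=(268,245,.205))),
 ('scene',dict(BL=(411,150,.22),BR=(260,312,.22),FL=(329,86,.22),FR=(178,227,.22),mid=(261,156,.22),hL=(257,125,.205),hR=(222,156,.205)))):
    for k,(u,v,z) in pts.items():
        print(n,k,np.round(cast(n,(u,v),z),3))
d=np.load('top_d.npy');print(d[245:250,200:205].round(3), d[243:248,266:271].round(3))
E
```

```text
top BL [0.862 0.25  0.22 ]
top BR [ 0.882 -0.161  0.22 ]
top FLd [0.668 0.235 0.22 ]
top FRd [ 0.686 -0.171  0.22 ]
top midF [0.68  0.034 0.22 ]
top midB [0.876 0.042 0.22 ]
top hL [0.621 0.076 0.205]
top hR [ 0.621 -0.016  0.205]
scene BL [0.865 0.248 0.22 ]
scene BR [ 0.885 -0.16   0.22 ]
scene FL [0.665 0.235 0.22 ]
scene FR [ 0.681 -0.166  0.22 ]
scene mid [0.682 0.034 0.22 ]
scene hL [0.625 0.078 0.205]
scene hR [ 0.627 -0.016  0.205]
[[0.542 0.542 0.541 0.543 0.545]
 [0.54  0.54  0.541 0.542 0.541]
 [0.54  0.541 0.542 0.541 0.542]
 [0.541 0.54  0.541 0.539 0.544]
 [0.541 0.541 0.542 0.542 0.544]] [[0.547 0.547 0.547 0.545 0.547]
 [0.546 0.546 0.545 0.545 0.544]
 [0.548 0.545 0.545 0.544 0.545]
 [0.546 0.544 0.543 0.543 0.545]
 [0.547 0.546 0.544 0.545 0.544]]
```

>>> drive_tool(moves=[[[0,0,-30],[0,0,0],0],[[0,0,-30],[0,0,0],0],[[0,0,-30],[0,0,0],0],[[31,-27,0],[0,0,0],0],[[31,-27,0],[0,0,0],0],[[31,-27,0],[0,0,0],0],[[31,-27,0],[0,0,0],0],[[31,-27,0],[0,0,0],0],[[31,-27,0],[0,0,0],0],[[31,-27,0],[0,0,0],0],[[31,-27,0],[0,0,0],0],[[31,-27,0],[0,0,0],0]])

```text
time_s: 1.1
tool_pos: [0.3872, -0.3044, 0.2965]
tool_rot: [180.0, 0.0, 17.2]
force: [0.8, -0.2, 0.3]
grip_width: 0.087
grasp_force: 0.0
```

>>> drive_tool(moves=[[[31,-27,0],[0,0,0],0],[[31,-27,0],[0,0,0],0],[[31,-27,0],[0,0,0],0],[[31,-27,0],[0,0,0],0],[[31,-27,0],[0,0,0],0],[[31,-27,0],[0,0,0],0],[[31,-27,0],[0,0,0],0],[[31,-27,0],[0,0,0],0],[[31,-27,0],[0,0,0],0],[[31,-27,0],[0,0,0],0],[[0,0,0],[0,0,0],0],[[0,0,0],[0,0,0],0]])

```text
time_s: 2.1
tool_pos: [0.6031, 0.0466, 0.2955]
tool_rot: [-179.8, 0.1, 17.5]
force: [0.1, -0.7, -0.5]
grip_width: 0.0868
grasp_force: 0.0
```

>>> drive_tool(moves=[[[0,0,0],[0,0,-0.12],0],[[0,0,0],[0,0,-0.12],0],[[0,0,0],[0,0,-0.12],0],[[0,0,0],[0,0,-0.12],0],[[0,0,0],[0,0,-0.12],0],[[0,0,0],[0,0,-0.12],0],[[0,0,0],[0,0,-0.12],0],[[0,0,0],[0,0,-0.12],0],[[0,0,0],[0,0,-0.12],0],[[0,0,0],[0,0,-0.12],0],[[0,0,0],[0,0,-0.12],0],[[0,0,0],[0,0,-0.12],0]])

```text
time_s: 3.1
tool_pos: [0.6027, 0.0407, 0.2965]
tool_rot: [-179.9, 0.1, 99.9]
force: [0.4, 0.5, -0.5]
grip_width: 0.0869
grasp_force: 0.0
```

>>> drive_tool(moves=[[[0,0,0],[0,0,-0.12],0],[[0,0,0],[0,0,-0.12],0],[[0,0,0],[0,0,-0.12],0],[[0,0,0],[0,0,-0.12],0],[[0,0,0],[0,0,-0.12],0],[[0,0,0],[0,0,-0.12],0],[[0,0,0],[0,0,-0.12],0],[[0,0,0],[0,0,-0.12],0],[[0,0,0],[0,0,-0.12],0],[[0,0,0],[0,0,-0.12],0],[[0,0,0],[0,0,-0.12],0],[[0,0,0],[0,0,0],0]])

```text
time_s: 4.1
tool_pos: [0.6028, 0.0407, 0.2962]
tool_rot: [-179.9, -0.0, 175.3]
force: [0.0, -1.0, -0.2]
grip_width: 0.0873
grasp_force: 0.0
```

Run:
```python
from cell import env
import cv2,numpy as np
o=env.get_obs();print(o['tool_pos'],o['tool_rot'],o['qpos'],o['time_s'])
c=env.get_calibration('wrist');p,d=env.read_camera('wrist');np.savez('w.npz',d=d,**c);cv2.imwrite('pics/w1.png',p)
```

```text
[0.60282938 0.04072801 0.29624835] [-1.79904422e+02 -4.51435434e-02  1.75326903e+02] [ 43.20879844  22.78745869 -66.41156769  80.01407345  20.85719348
  90.49671492  64.03652177] 4.1
```

View pics/w1.png

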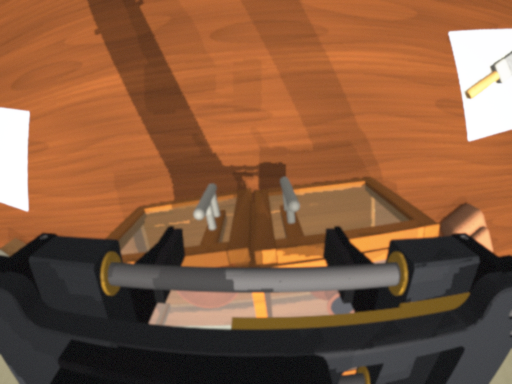

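The wrist view shows the jar-side (+y) handle top near (291,211), the other handle top near (201,215), and the jar's neck at (343,305). I'll cross-check the handle position by casting these pixels.

Run:
```python
import numpy as np
c=np.load('w.npz');T=c['T']
for uv in((291,211),(201,215)):
    a=np.array([(uv[0]-c['cx'])/c['fx'],(uv[1]-c['cy'])/c['fy']]);t=np.linalg.norm(a)
    r=T[:3,:3]@np.r_[a/t*np.sin(t),np.cos(t)];p=T[:3,3]+r*(.205-T[2,3])/r[2];print(p.round(3))
tcp=np.array([.6028,.0407]);y=np.radians(175.33)
d=np.array([.622,.077])-tcp
print(d@[np.cos(y),np.sin(y)],d@[np.sin(y),-np.cos(y)])
```

```text
[0.625 0.076 0.205]
[ 0.622 -0.012  0.205]
-0.016180834206732723 0.03774268941628601
```

>>> drive_tool(moves=[[[-9,19,0],[0,0,0],0],[[-8,19,0],[0,0,0],0],[[0,0,25],[0,0,0],0],[[0,0,25],[0,0,0],0],[[0,0,25],[0,0,0],0],[[0,0,20],[0,0,0],0],[[0,0,8],[0,0,0],0],[[0,0,2],[0,0,0],0.5],[[0,0,0],[0,0,0],1],[[0,0,0],[0,0,0],1],[[0,0,0],[0,0,0],1],[[0,0,0],[0,0,0],1]], newtons=15)

```text
time_s: 5.15
tool_pos: [0.6239, 0.0798, 0.1931]
tool_rot: [180.0, 0.1, 175.3]
force: [0.5, 0.1, -1.1]
grip_width: 0.0616
grasp_force: 0.0
```

>>> drive_tool(moves=[[[0,0,0],[0,0,0],1],[[0,0,0],[0,0,0],1],[[0,0,0],[0,0,0],1],[[0,0,0],[0,0,0],1]])

```text
time_s: 5.48
tool_pos: [0.6232, 0.0796, 0.1918]
tool_rot: [-180.0, 0.0, 175.3]
force: [-0.2, -0.6, -0.8]
grip_width: 0.0351
grasp_force: 0.0
```

>>> drive_tool(moves=[[[0,0,0],[0,0,0],1],[[0,0,0],[0,0,0],1],[[0,0,0],[0,0,0],1],[[0,0,0],[0,0,0],1],[[0,0,0],[0,0,0],1],[[0,0,0],[0,0,0],1]])

```text
time_s: 5.98
tool_pos: [0.6232, 0.0795, 0.1917]
tool_rot: [-180.0, -0.0, 175.3]
force: [0.5, 0.6, 0.2]
grip_width: 0.0018
grasp_force: 0.0
```

Run:
```python
from cell import env
import cv2,numpy as np
a=env.read_camera('wrist')[0];b=env.read_camera('top')[0];c=env.read_camera('scene')[0]
b=cv2.resize(b[150:300,130:330],(400,300));c=cv2.resize(c[80:230,160:360],(400,300));a=cv2.resize(a,(400,300))
cv2.imwrite('pics/m2.png',np.vstack([np.hstack([b,c]),np.hstack([a,a*0])]))
```

```text
(no output)
```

View pics/m2.png

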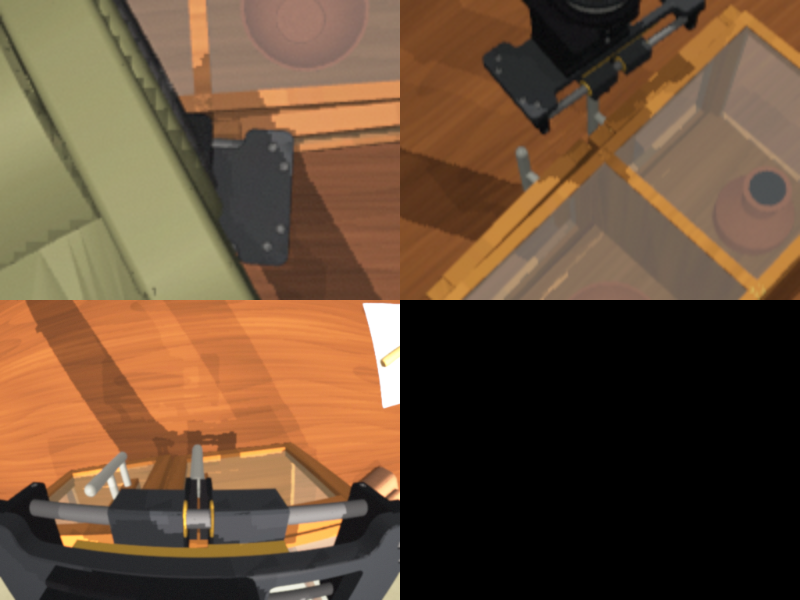

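Run:
```python
from cell import env
import cv2,numpy as np
o=env.get_obs();print(o['grip_width'],o['grasp_force'])
a,d=env.read_camera('wrist');c,e=env.read_camera('scene')
cv2.imwrite('pics/m3.png',np.hstack([cv2.resize(a[170:320,180:330],(400,400),interpolation=2),cv2.resize(c[90:170,220:300],(400,400),interpolation=2)]))
```

```text
0.0007363613824895687 0.0
```

View pics/m3.png

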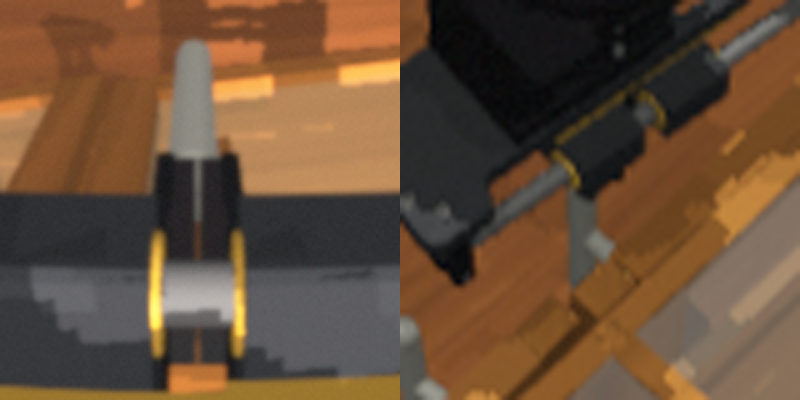

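Run:
```python
from cell import env
import numpy as np
o=env.get_obs();print(o['tool_pos'])
c=env.get_calibration('wrist');a,d=env.read_camera('wrist');T=np.array(c['T'])
print('cam',T.round(3).tolist())
def P(u,v):
    q=np.array([(u-c['cx'])/c['fx'],(v-c['cy'])/c['fy']]);t=np.linalg.norm(q)
    r=np.r_[q/t*np.sin(t),np.cos(t)];z=d[v,u]
    return (T[:3,:3]@(r*z/r[2])+T[:3,3]).round(3)
for v in range(186,300,6): print(v,P(252,v),P(248,v))
print('right');print([P(u,v) for u,v in ((123,229),(135,215),(150,205))])
```

```text
[0.6232125  0.07953142 0.19171593]
cam [[0.082, 0.952, 0.294, 0.543], [0.997, -0.079, -0.024, 0.087], [-0.0, 0.295, -0.955, 0.37], [0.0, 0.0, 0.0, 1.0]]
186 [0.616 0.08  0.107] [0.645 0.071 0.001]
192 [0.616 0.08  0.126] [0.617 0.076 0.123]
198 [0.616 0.08  0.143] [0.617 0.076 0.139]
204 [0.616 0.08  0.157] [0.616 0.077 0.155]
210 [0.616 0.08  0.17 ] [0.616 0.077 0.169]
216 [0.616 0.08  0.182] [0.616 0.077 0.181]
222 [0.616 0.08  0.193] [0.616 0.077 0.191]
228 [0.616 0.08  0.202] [0.616 0.078 0.201]
234 [0.614 0.08  0.214] [0.615 0.078 0.214]
240 [0.614 0.08  0.223] [0.614 0.078 0.224]
246 [0.614 0.08  0.23 ] [0.614 0.078 0.23 ]
252 [0.616 0.08  0.234] [0.614 0.078 0.237]
258 [0.614 0.081 0.243] [0.614 0.079 0.243]
264 [0.614 0.081 0.249] [0.614 0.079 0.249]
270 [0.591 0.083 0.292] [0.591 0.082 0.292]
276 [0.591 0.083 0.294] [0.591 0.082 0.295]
282 [0.594 0.083 0.295] [0.594 0.081 0.294]
288 [0.595 0.082 0.295] [0.595 0.081 0.296]
294 [0.626 0.08  0.257] [0.625 0.078 0.257]
right
[array([ 0.617, -0.013,  0.188]), array([ 0.617, -0.014,  0.16 ]), array([ 0.618, -0.011,  0.133])]
```

Run:
```python
from cell import env
import numpy as np
for n in('scene','top','wrist'):
    c=env.get_calibration(n);a,d=env.read_camera(n);T=np.array(c['T'])
    v,u=np.mgrid[:384,:512];x=(u-c['cx'])/c['fx'];y=(v-c['cy'])/c['fy']
    if n=='wrist':
        t=np.hypot(x,y)+1e-9;x,y=x/t*np.tan(t),y/t*np.tan(t)
    P=np.stack([x*d,y*d,d],-1)@T[:3,:3].T+T[:3,3]
    m=(d>0)&(P[...,2]>.16)&(P[...,2]<.33)&(abs(P[...,0]-.623)<.13)&(abs(P[...,1]-.08)<.13)&(a.max(-1)<70)
    Q=P[m]
    print(n,len(Q))
    for lo in np.arange(.16,.33,.01):
        s=Q[(Q[:,2]>=lo)&(Q[:,2]<lo+.01)]
        if len(s): print(round(lo,3),len(s),s.min(0)[:2].round(3),s.max(0)[:2].round(3))
```

```text
scene 2556
0.19 1 [0.625 0.072] [0.625 0.072]
0.2 7 [0.633 0.015] [0.672 0.086]
0.21 9 [0.635 0.012] [0.673 0.083]
0.26 2 [0.636 0.086] [0.637 0.088]
0.27 5 [0.629 0.083] [0.666 0.162]
0.28 84 [ 0.628 -0.011] [0.668 0.159]
0.29 249 [ 0.642 -0.011] [0.669 0.16 ]
0.3 219 [ 0.616 -0.017] [0.669 0.167]
0.31 1459 [ 0.58  -0.019] [0.669 0.174]
0.32 521 [ 0.582 -0.018] [0.669 0.174]
top 2025
0.16 1 [0.677 0.028] [0.677 0.028]
0.18 1 [0.677 0.029] [0.677 0.029]
0.19 3 [0.677 0.029] [0.677 0.032]
0.2 1 [0.677 0.029] [0.677 0.029]
0.21 6 [0.676 0.03 ] [0.677 0.04 ]
0.29 15 [0.586 0.009] [0.65  0.027]
0.31 1120 [ 0.579 -0.018] [0.653 0.027]
0.32 878 [ 0.579 -0.018] [0.653 0.027]
wrist 38724
0.19 1 [0.618 0.076] [0.618 0.076]
0.2 26 [0.612 0.073] [0.618 0.089]
0.21 173 [0.612 0.073] [0.615 0.09 ]
0.22 247 [0.612 0.073] [0.615 0.09 ]
0.23 264 [0.612 0.074] [0.618 0.089]
0.24 229 [0.612 0.074] [0.615 0.088]
0.25 268 [0.613 0.075] [0.633 0.087]
0.26 29 [0.618 0.075] [0.63  0.086]
0.27 209 [0.581 0.001] [0.633 0.168]
0.28 3627 [ 0.579 -0.002] [0.666 0.169]
0.29 5420 [ 0.579 -0.002] [0.666 0.17 ]
0.3 3877 [ 0.579 -0.008] [0.639 0.175]
0.31 14294 [ 0.579 -0.012] [0.641 0.171]
0.32 10060 [ 0.58  -0.012] [0.63  0.171]
```

The fingers closed just above the bar. The depth data puts their tips at z≈0.203 and the gripper body at ≈0.273, about 33 mm higher than the state reading implies. I'll open them, go down 33 mm and close again.

>>> drive_tool(moves=[[[0,0,0],[0,0,0],0.3],[[0,0,0],[0,0,0],0.3],[[0,0,0],[0,0,0],0.3],[[0,0,0],[0,0,0],0.3],[[0,0,0],[0,0,0],0.3],[[0,0,0],[0,0,0],0.3],[[0,0,0],[0,0,0],0.3],[[0,0,0],[0,0,0],0.3],[[0,0,0],[0,0,0],0.3],[[0,0,0],[0,0,0],0.3]])

```text
time_s: 7.27
tool_pos: [0.6232, 0.0795, 0.1917]
tool_rot: [-180.0, 0.0, 175.3]
force: [-0.6, 0.9, -0.0]
grip_width: 0.0574
grasp_force: 0.0
```

>>> drive_tool(moves=[[[0,-1,8],[0,0,0],0.3],[[0,0,8],[0,0,0],0.3],[[0,0,8],[0,0,0],0.3],[[0,0,7],[0,0,0],0.3],[[0,0,2],[0,0,0],0.3],[[0,0,0],[0,0,0],1],[[0,0,0],[0,0,0],1],[[0,0,0],[0,0,0],1],[[0,0,0],[0,0,0],1],[[0,0,0],[0,0,0],1],[[0,0,0],[0,0,0],1],[[0,0,0],[0,0,0],1]])

```text
time_s: 8.27
tool_pos: [0.6232, 0.0785, 0.1589]
tool_rot: [-180.0, 0.0, 175.3]
force: [-0.5, 0.3, -0.2]
grip_width: 0.0221
grasp_force: 0.0
```

>>> drive_tool(moves=[[[0,0,0],[0,0,0],1],[[0,0,0],[0,0,0],1],[[0,0,0],[0,0,0],1]])

```text
time_s: 8.52
tool_pos: [0.6231, 0.0782, 0.1588]
tool_rot: [-180.0, -0.0, 175.3]
force: [-0.1, -1.4, 1.3]
grip_width: 0.0113
grasp_force: 15.0
```

>>> drive_tool(moves=[[[6,1.2,0],[0,0,0.037],1],[[12.1,2.7,0],[0,0,0.074],1],[[12.1,2.7,0],[0,0,0.074],1],[[12.1,2.7,0],[0,0,0.074],1],[[12.1,2.7,0],[0,0,0.074],1],[[12.1,2.7,0],[0,0,0.074],1]])

```text
time_s: 9.02
tool_pos: [0.5625, 0.1085, 0.1588]
tool_rot: [-180.0, 0.1, 151.7]
force: [1.3, -0.1, 1.1]
grip_width: 0.0114
grasp_force: 15.0
```

>>> drive_tool(moves=[[[12.1,2.7,0],[0,0,0.074],1],[[12.1,2.7,0],[0,0,0.074],1],[[12.1,2.7,0],[0,0,0.074],1],[[12.1,2.7,0],[0,0,0.074],1],[[12.1,2.7,0],[0,0,0.074],1],[[12.1,2.7,0],[0,0,0.074],1],[[12.1,2.7,0],[0,0,0.074],1],[[12.1,2.7,0],[0,0,0.074],1]])

```text
time_s: 9.68
tool_pos: [0.5065, 0.1893, 0.1587]
tool_rot: [-179.9, 0.1, 117.8]
force: [-0.5, -1.0, -0.6]
grip_width: 0.0116
grasp_force: 15.0
```

>>> drive_tool(moves=[[[12.1,2.7,0],[0,0,0.074],1],[[12.1,2.7,0],[0,0,0.074],1],[[12.1,2.7,0],[0,0,0.074],1],[[12.1,2.7,0],[0,0,0.074],1],[[12.1,2.7,0],[0,0,0.074],1],[[12.1,2.7,0],[0,0,0.074],1],[[12.1,2.7,0],[0,0,0.074],1],[[6,1.2,0],[0,0,0.037],1],[[0,0,0],[0,0,0],1],[[0,0,0],[0,0,0],1],[[0,0,0],[0,0,0],1]])

```text
time_s: 10.6
tool_pos: [0.5037, 0.2815, 0.1587]
tool_rot: [-179.9, -0.0, 86.4]
force: [-2.2, 0.1, 1.4]
grip_width: 0.0112
grasp_force: 15.0
```

>>> drive_tool(moves=[[[0,0,0],[0,0,0],0.4],[[0,0,0],[0,0,0],0.4],[[0,0,0],[0,0,0],0.4],[[0,0,0],[0,0,0],0.4],[[0,0,0],[0,0,0],0.4],[[0,0,0],[0,0,0],0.4],[[0,0,0],[0,0,0],0.4],[[0,0,0],[0,0,0],0.4]])

```text
time_s: 11.27
tool_pos: [0.5045, 0.2812, 0.1587]
tool_rot: [180.0, 0.0, 86.3]
force: [-0.8, -0.6, 1.0]
grip_width: 0.0504
grasp_force: 0.0
```

>>> drive_tool(moves=[[[0,0,-8],[0,0,0],0.4],[[0,0,-15],[0,0,0],0.4],[[0,0,-25],[0,0,0],0.4],[[0,0,-25],[0,0,0],0.4],[[0,0,-25],[0,0,0],0.4],[[0,0,-25],[0,0,0],0.4],[[0,0,0],[0,0,0],0.4],[[0,0,0],[0,0,0],0.4]])

```text
time_s: 11.93
tool_pos: [0.5051, 0.282, 0.2837]
tool_rot: [179.8, -0.1, 86.3]
force: [-0.7, 0.3, -0.0]
grip_width: 0.0519
grasp_force: 0.0
```

Run:
```python
from cell import env
import cv2
cv2.imwrite('pics/s4.png',env.read_camera('scene')[0]);o=env.get_obs();print(o['time_s'],o['force'])
```

```text
11.9833 [-0.80615855  0.38292585 -0.12746601]
```

View pics/s4.png

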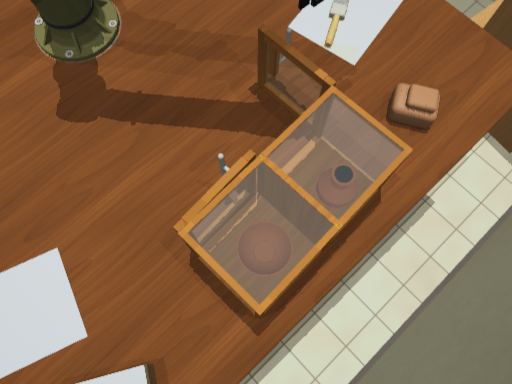

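The left door stands square to the case, running from (332,85) to (262,35). The jar still stands at (343,180), the other door hasn't moved, and the gripper is clear.

```bash
python3 -c "
from cell import env
print(env.sign_off())"
```

```text
the job is handed in; nothing more can be done
None
```

The job is handed in at about 12 s of the 38 s allowed: the door in front of the jar (left, +y) stands open about 89°, the other door and the jar look unmoved in the last picture, and the arm is clear; no verdict came back.

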